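# Roll the coffee station under the filter tap

## Task

Roll the coffee station (the tray with the coffee machine and the capsule cabinet) to the left along its rails until the machine's water-tank mouth is right under the tap's spout, brake it to a standstill there and leave it resting with your hand off it. Move and brake it by pushing gently against the bolsters on the facing sides of the machine and the cabinet with your hand in the bay between them, without pressing down on the tray or on the tops; it runs very freely and must not bump the stop at either end of the rails. Leave the other crockery and containers where they are.

Things in the scene. Friction and masses are not known exactly. Their poses are not given: they have to be found in the camera images.
- track: Appliance slide fixed on the worktop: two aluminium rails 1020 mm long, 200 mm apart, running left to right. Origin midway along it on the worktop; its y axis points left along the rails (direction of travel), x away from the robot, z up. A cross bar 44 mm high with rubber bumpers closes each end: these are the stops.
- carriage (a joint): Travel of the coffee station (tray, coffee machine and capsule cabinet, one rigid carriage) to the left, in m: 0 against the right-hand stop, 0.42 against the left-hand one. Nominally 5.2 kg in all, on ball bearings. Rolling friction about 0.015 N plus 0.22 N per m/s: it coasts far and hardly slows by itself.
- tray: Steel tray on the rails, 330 mm deep, 560 mm along the rails, top 40 mm above the worktop. At its left end a slim coffee machine, at its right end a capsule cabinet, both fixed on it; an open bay 220 mm long between them. Nothing on it is narrow enough to grip; its top is slippery (friction 0.15). Origin below the bay's middle, on the worktop; axes as track.
- bay (a point): Middle of the bay, on the tray's top, 40 mm above the worktop; moves with the carriage; at travel q it lies at x = 0, y = q - 0.215 in the slide's frame. The bay is open to the front, the back and above, so a hand fits in.
- machine_face (a point): Middle of the face of the sprung rubber bolster on the machine's side towards the bay: upright, square to the rails, 110 mm left of bay at rest; 190 mm deep (x -65 to 125 mm from bay), 150 to 235 mm above the worktop. Pushed left it drives the carriage left. It gives against a spring: 200 N/m, no preload, 35 mm travel, hardly damped.
- cabinet_face (a point): Middle of the face of the like bolster on the cabinet's side that faces the bay, at rest 110 mm right of bay; same height, size and spring. Pushed right it brakes the carriage or drives it right: a carriage that runs against a still hand rebounds with most of its speed.
- tank_mouth (a point): Middle of the round filling mouth (dark, 62 mm wide, steel rim) of the water tank, on top of the coffee machine near its back, 244 mm above the worktop; moves with the carriage. It lies 100 mm behind (away from the robot) and 215 mm left of bay.
- spout (a point): Outlet of the steel filter tap, the lower end of its gooseneck, 265 mm above the worktop. The tap is fixed: its foot stands behind the slide, 135 mm behind the outlet; its tube is 16 mm thick and rises to 370 mm. The tank mouth passes 21 mm below it; the spout stands exactly on the mouth's line of travel.
- machine_top: Flat top of the coffee machine, 240 mm above the worktop; the machine is 120 mm wide along the rails (155 to 275 mm left of the bay's middle) and 320 mm deep. Same origin as tray.
- cabinet_top: Flat top of the wooden capsule cabinet (four shallow drawers in its front), 240 mm above the worktop; the cabinet is 115 mm wide along the rails (155 to 270 mm right of the bay's middle) and 270 mm deep. Nothing on the carriage rises above 245 mm. Same origin as tray.
- mug_a: White mug, 82 mm wide, 95 mm high, standing on the worktop near the robot. Bystander, loose; origin under its middle.
- mug_b: Blue mug, 82 mm wide, 95 mm high, behind the slide. Bystander, loose; origin under its middle.
- sugar_jar: Ceramic jar, 90 mm wide, 130 mm high, behind the slide. Bystander, loose; origin under its middle.
- milk_jug: Open steel milk jug, 90 mm wide, 110 mm high, near the robot. Bystander, loose; origin under its middle.
- capsule_box: Cardboard box 80 x 110 x 60 mm, near the robot. Bystander, loose; origin under its middle.
- syrup: Amber bottle, 68 mm wide, 210 mm high, near the robot, to its left. Bystander, loose; origin under its middle.

How it is judged (in metres and radians):
On the way:
1. the tank mouth has come to rest under the spout and stays there for half a second (within 12 mm, slower than 10 mm/s) (horizontal distance between tank_mouth and spout below 0.012 m and velocity of joint carriage between -0.01 and 0.01 m/s), for 0.5 s.
At the end, for the whole second after the job is handed in: The tank mouth is within 12 mm of plumb under the spout, the carriage is at rest (under 10 mm/s) with the hand off it, and the bystanders stand undisturbed (all of step 1 and linear speed of each of mug_a, mug_b, sugar_jar, milk_jug, capsule_box, syrup below 0.02 m/s); the robot touches nothing.
It fails at once if the carriage struck the right-hand stop (came within 2 mm of it) (value of joint carriage below 0.002 m).
It fails at once if the carriage struck the left-hand stop (came within 2 mm of it) (value of joint carriage above 0.418 m).
It fails at once if the hand pressed on the tray or on the top of the machine or the cabinet with more than 4 N (contact force between the fingers and tray above 4 N or contact force between the fingers and machine_top above 4 N or contact force between the fingers and cabinet_top above 4 N).
It fails at once if the hand shoved the carriage with more than 25 N (contact force between the fingers and carriage above 25 N).
It fails at once if a bystander was moved by more than 30 mm or tipped (distance of any of mug_a, mug_b, sugar_jar, milk_jug, capsule_box, syrup from where it was at the start of the episode above 0.03 m or angle between any of mug_a, mug_b, sugar_jar, milk_jug, capsule_box, syrup's own z axis and vertical above 0.3 rad).
It also fails if it takes over 38 s, if anything falls off the work surface, if the arm or the gripper's body presses on something with over 40 N, if the wrist force passes 120 N, or if a joint passes its speed limit or range.

## Robot

A 6-joint arm with a two-finger parallel gripper is mounted at the origin on the work surface. World frame = base frame: x ahead of the robot, y to its left, z up, the work surface at z = 0. Lengths are in mm, angles in rad, forces in N, time in s.
With the tool pointing down it reaches from about 325 to 850 mm from the base axis. Payload 15.5 kg.
Tool frame: the origin (TCP) lies on the centre line of the jaws, within the pads' length; the fingertips stand 8 mm ahead of it and the grasp point (between the pads) lies 11 mm behind it (ctrl.tcp_to_tips is the distance from the TCP to the fingertips, in mm); z points along the fingers, y is the line along which they close (so a half turn about z gives the same grasp; the last joint's range is limited). The gripper opens to 91 mm and grips with 3 to 60 N. Pads are 32 mm wide; open, the fingers measure 118 mm over their backs; the gripper's body (76 mm by 178 mm) begins 60 mm behind the grasp point.
Start: joints at [-1.31, 0.494, 1.345, -0, 1.302, -0.096], TCP at [217.714, -585.856, 221.915] pointing down, gripper open.
Joint ranges: [-2.91, 2.91], [-0.82, 2.16], [0.22, 2.67], [-1.22, 4.37], [0.12, 2.79], [-3.08, 3.08]. Speed limits (rad/s): [1.89, 1.89, 2.57, 3.01, 3.01, 3.01].

## Interface

Orientations are given as [roll, pitch, yaw] about the fixed x, y, z axes, in that order (R = Rz(yaw) Ry(pitch) Rx(roll)).
In Python, from cell import ctrl gives the robot as it stands.
- The arm moves only by the tool apply_moves, never from a script. Its arguments are lists of equal length, an entry for each row: "twist": the turn, a rotation vector about the tool's x, y, z scaled (see below), a list of three; "xyz": the shift along the tool's x, y, z scaled (see below), a list of three; "gripper": the opening, from -1 (shut) to 1 (fully open). In form: {"twist": [[rx, ry, rz], ...], "xyz": [[dx, dy, dz], ...], "gripper": [gripper, ...]}. A call has 1 to 8 rows; each row shifts and turns the commanded pose from where the row before left it, along the tool's axes as they then stand; what a row does not reach is not made up. The controller multiplies each number of a shift by 0.4 m and each number of a turn by 0.5 rad. A row lasts 1/12 s, in which the tool goes at most 41.7 mm and 7.16 degrees, less where a joint would pass 70% of its speed; a pose out of reach is approached as far as the arm can. A call with a number of a shift or a turn outside -1 to 1 is refused whole. A call with a gripper value outside its range is refused whole. The fingers move at their own pace and stop on an object; the grip force is fixed at half the most. Time passes only in rows, so rows that do not move let the fingers close. It gives the time, the measured TCP pose, the force, the opening and the grip force at its end, in the units of the state.
- ctrl.get_state(): the state, without advancing time (a new reading comes with each control period).
- ctrl.get_image(name): name is "scene" or "top"; returns a dict with "frame" (480x640x3 uint8, red, green, blue), "fx", "fy", "cx", "cy" (pixels), "R" (3x3) and "t" (3): a world point X has camera coordinates R X + t. Camera axes: x right, y down, z forward; pixel columns grow to the right and rows downward; lengths in mm; the calibration is good to about 2 mm. A picture is of the moment at which its call begins. There is no depth.
- ctrl.hand_in(): hands the job in; it is judged then, once.
The state is a dict: "t": time; "joint_pos": joint angles; "dq": joint speeds; "effort": joint torques, N m; "eef_pos": TCP position; "orientation": TCP orientation; "force": force on the tool from outside, world axes, zero at the start; "torque": the same for the moment, N m; "grip_width": finger opening in mm; "grip_force": force on a finger pad.
Only numpy, scipy, OpenCV 4.12 (cv2) and the standard library are available. Lean on these libraries where they do the work, as an engineer would, in place of code of your own. Each camera call takes 0.05 s, during which the arm holds its last target. There are 200 camera calls.

## Working session

There is one attempt and no reset: what is moved stays moved. The work goes in short steps, Python scripts to look and compute and a tool call to move; the robot and the scene stay as the last step left them, time stands still between calls to the robot, and variables do not carry over. Pictures are saved under pics/ and viewed, at most 10 in all, crops included, and the job is handed in when it is done.

Besides the shell and the picture viewer there is one more tool, called after "Emit:" by a JSON object that holds its "api" and its "payload". apply_moves: Moves the arm, as the interface text tells. Its arguments: {"type":"object","properties":{"twist":{"type":"array","items":{"type":"array","items":{"type":"number","minimum":-1,"maximum":1}}},"xyz":{"type":"array","items":{"type":"array","items":{"type":"number","minimum":-1,"maximum":1}}},"gripper":{"type":"array","items":{"type":"number"}}},"required":["twist","xyz","gripper"]}

```bash
mkdir -p pics; ls; python3 - <<'E'
from cell import ctrl
import cv2
for n in("scene","top"):
    d=ctrl.get_image(n); cv2.imwrite(f"pics/{n}0.png",d["frame"][:,:,::-1])
    print(n,d["fx"],d["fy"],d["cx"],d["cy"],d["R"],d["t"])
print(ctrl.get_state(),ctrl.tcp_to_tips)
E
```

```text
pics
scene 513.378162634538 513.378162634538 320.29073399850495 236.86991425652658 [[ 0.15873274  0.98718002  0.01671925]
 [ 0.80654394 -0.1198832  -0.57889109]
 [-0.56946536  0.10537378 -0.81523345]] [ -70.37929558 -345.09174001 1570.04465162]
top 551.0146535622521 551.0146535622521 315.2157366901199 238.5273079749213 [[-1.62374518e-02 -9.99867958e-01  6.42122709e-04]
 [-9.76462091e-01  1.57192012e-02 -2.15115532e-01]
 [ 2.15077034e-01 -4.11993657e-03 -9.76588396e-01]] [  -1.97305916  541.28296783 1491.51590734]
{'t': 0.1, 'joint_pos': array([-1.31051141e+00,  4.94109708e-01,  1.34601864e+00,  1.31130475e-05,
        1.30246294e+00, -9.55067420e-02]), 'dq': array([-0.00020456, -0.00208686, -0.00184304, -0.00071191, -0.00019706,
       -0.00189545]), 'effort': array([ 2.27698220e-03, -8.80245709e+01, -3.82544518e+01,  7.09029729e-02,
        4.82088863e-02, -3.10670691e-05]), 'eef_pos': array([ 217.63530514, -585.57150473,  221.42204373]), 'orientation': array([-3.14059977e+00, -1.07814308e-04,  3.55788121e-01]), 'force': array([0.19389854, 0.16723481, 0.35794929]), 'torque': array([ 0.02604313,  0.02445472, -0.00434453]), 'grip_force': 0.0, 'grip_width': 90.90759370764543} 8.0
```

View pics/scene0.png

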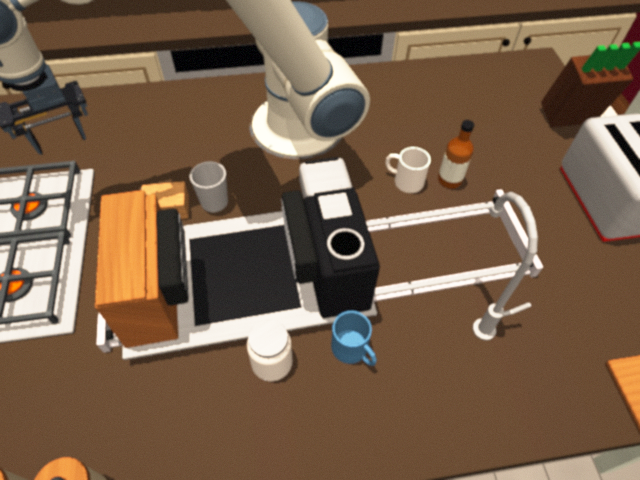

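View pics/top0.png

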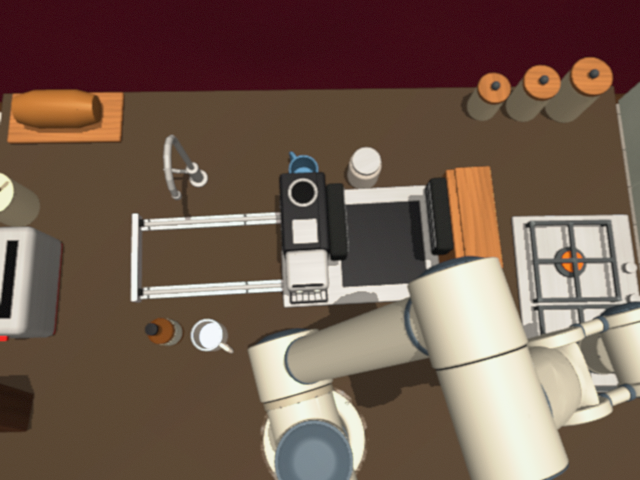

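Scene: machine with mouth at about (346,243), spout tip near (500,200), bay between (180,260) and (290,235). Top: mouth (303,191), spout tip near (176,196), tap foot (198,176). I'll zoom in on both.

```bash
python3 - <<'E'
import cv2,numpy as np
s=cv2.imread("pics/scene0.png");t=cv2.imread("pics/top0.png")
def c(im,x,y,w=66,h=50): return cv2.resize(im[y:y+h,x:x+w],None,fx=6,fy=6,interpolation=cv2.INTER_CUBIC)
g=np.vstack([np.hstack([c(s,475,180),c(t,150,160)]),np.hstack([c(s,312,218),c(t,272,166)])])
cv2.imwrite("pics/crop.png",g)
E
```

```text
(no output)
```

View pics/crop.png

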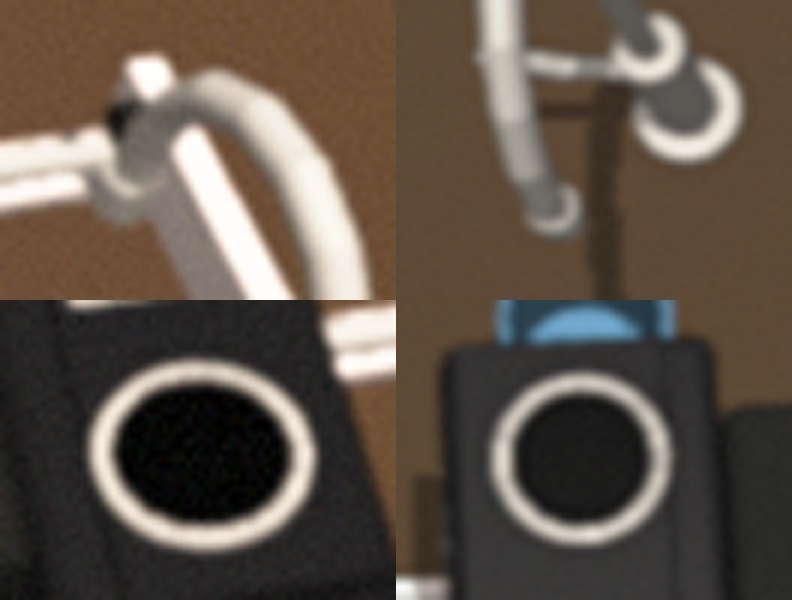

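```bash
cat > h.py <<'E'
import numpy as np,cv2
from cell import ctrl
def ray(d,p):
    v=d["R"].T@np.array([(p[0]-d["cx"])/d["fx"],(p[1]-d["cy"])/d["fy"],1.]); return -d["R"].T@d["t"],v/np.linalg.norm(v)
def tri(ds,ps):
    A=np.zeros((3,3));b=np.zeros(3)
    for d,p in zip(ds,ps):
        c,v=ray(d,p);M=np.eye(3)-np.outer(v,v);A+=M;b+=M@c
    return np.linalg.solve(A,b)
def plane(d,p,z):
    c,v=ray(d,p);return c+v*(z-c[2])/v[2]
def mouth_px(d,guess,r=60):
    "dark round hole inside a bright rim, nearest the guess"
    g=cv2.cvtColor(d["frame"],cv2.COLOR_RGB2GRAY)
    cs,_=cv2.findContours((g>130).astype(np.uint8),cv2.RETR_CCOMP,cv2.CHAIN_APPROX_NONE)
    best=None
    for c in cs:
        if len(c)<30: continue
        (x,y),(a,b),_=cv2.fitEllipse(c)
        if not(16<a<45 and 16<b<45 and a/b>.7):continue
        hole=g[int(y),int(x)]
        if hole<60 and np.hypot(x-guess[0],y-guess[1])<r: best=(x,y,a,b) if best is None or a<best[2] else best
    return best
E
python3 - <<'E'
from h import *
d={n:ctrl.get_image(n) for n in("scene","top")}
D=[d["scene"],d["top"]]
m=[mouth_px(D[0],(346,243)),mouth_px(D[1],(303,192))];print(m)
for nm,z,ps in(("mouth",244,[q[:2] if q else w for q,w in zip(m,[(345.8,243.8),(302.8,192.5)])]),("spout",265,[(494.5,213),(176.5,196.8)])):
    print(nm,tri(D,ps),[plane(a,p,z).round(1) for a,p in zip(D,ps)])
# rail far corners & obstacles
print("L stop top corners",[plane(D[1],p,44).round(0) for p in((136,216),(136,298))])
for nm,p,z in(("mugA",(209,335),95),("syrup",(153,329),210),("mugb",(303,168),95),("sugar",(366,162),130)):print(nm,plane(D[1],p,z).round())
for nm,p,z in(("jug",(209,172),110),("box",(165,195),60)):print(nm,plane(D[0],p,z).round())
E
```

```text
[(345.2215270996094, 243.09384155273438, 25.533485412597656, 30.75737190246582), (302.4156799316406, 191.8911590576172, 23.556249618530273, 24.807292938232422)]
mouth [620.91355122  18.92513015 243.74914679] [array([620.9,  17.5, 244. ]), array([621.1,  20.3, 244. ])]
spout [606.43839006 329.78392638 264.56101753] [array([606.7, 327.8, 265. ]), array([606.9, 331.2, 265. ])]
L stop top corners [array([619., 502.,  44.]), array([384., 489.,  44.])]
mugA [277. 275.  95.]
syrup [288. 390. 210.]
mugb [738.  21.  95.]
sugar [ 740. -154.  130.]
jug [ 264. -259.  110.]
box [ 281. -380.   60.]
```

Emit:
{"api": "apply_moves", "payload": {"twist": [[0, 0, 0.15], [0, 0, 0.16], [0, 0, 0.16], [0, 0, 0.15], [0, 0, 0], [0, 0, 0], [0, 0, 0], [0, 0, 0]], "xyz": [[0, 0, -0.08], [0, 0, -0.08], [0, 0, -0.08], [0, 0, -0.06], [0.053, -0.058, 0], [0.053, -0.058, 0], [0.053, -0.058, 0], [0.053, -0.058, 0]], "gripper": [1, 1, 1, 1, 1, 1, 1, 1]}}

```text
t: 0.87
eef_pos: [298.7, -488.1, 341.9]
orientation: [-3.141, -0.0, 0.045]
force: [1.1, 0.1, -0.5]
grip_width: 91.2
grip_force: 0.0
```

Emit:
{"api": "apply_moves", "payload": {"twist": [[0, 0, 0], [0, 0, 0], [0, 0, 0], [0, 0, 0], [0, 0, 0], [0, 0, 0], [0, 0, 0], [0, 0, 0]], "xyz": [[0.053, -0.058, 0], [0.053, -0.058, 0], [0.053, -0.058, 0], [0.053, -0.058, 0], [0.053, -0.058, 0], [0.053, -0.058, 0], [0.053, -0.058, 0], [0.053, -0.058, 0]], "gripper": [1, 1, 1, 1, 1, 1, 1, 1]}}

```text
t: 1.53
eef_pos: [459.8, -294.7, 341.9]
orientation: [-3.142, 0.0, 0.046]
force: [-0.5, -0.1, -0.3]
grip_width: 91.0
grip_force: 0.0
```

Emit:
{"api": "apply_moves", "payload": {"twist": [[0, 0, 0], [0, 0, 0], [0, 0, 0], [0, 0, 0], [0, 0, 0], [0, 0, 0], [0, 0, 0], [0, 0, 0]], "xyz": [[0.053, -0.057, 0], [0.053, -0.057, 0], [0.053, -0.057, 0], [0.053, -0.056, 0], [0, 0, 0.05], [0, 0, 0.05], [0, 0, 0.02], [0, 0, 0]], "gripper": [1, 1, 1, 1, 1, 1, 1, 1]}}

```text
t: 2.2
eef_pos: [538.7, -201.1, 292.1]
orientation: [-3.14, 0.003, 0.046]
force: [-0.3, 0.1, -0.5]
grip_width: 91.3
grip_force: 0.0
```

```bash
python3 - <<'E'
from h import *
d=ctrl.get_image("scene");cv2.imwrite("pics/s1.png",d["frame"][:,:,::-1])
p=mouth_px(d,(345,243));print(p,p and plane(d,p[:2],244));print(ctrl.get_state()["eef_pos"])
E
```

```text
(345.24285888671875, 243.13497924804688, 25.64461898803711, 30.867965698242188) [621.01699826  17.49127829 244.        ]
[ 539.19641669 -201.51894342  293.51656271]
```

View pics/s1.png

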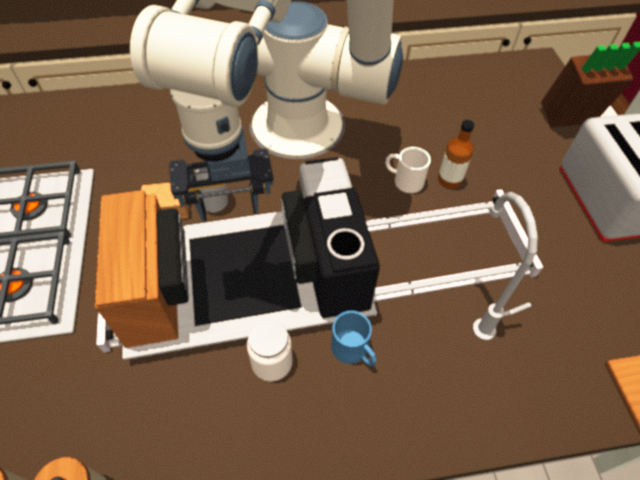

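The picture shows the hand above the bay's front, with tips near (229,208) as the projection predicts, clear of the machine and the cabinet. Next I descend.

Emit:
{"api": "apply_moves", "payload": {"twist": [[0, 0, 0], [0, 0, 0], [0, 0, 0], [0, 0, 0], [0, 0, 0], [0, 0, 0], [0, 0, 0], [0, 0, 0]], "xyz": [[0, 0, 0.04], [0, 0, 0.05], [0, 0, 0.05], [0, 0, 0.05], [0, 0, 0.05], [0, 0, 0.03], [0, 0, 0.005], [0, 0, 0]], "gripper": [1, 1, 1, 1, 1, 1, 1, 1]}}

```text
t: 2.92
eef_pos: [539.8, -202.0, 184.5]
orientation: [3.142, -0.0, 0.045]
force: [0.3, -0.2, -0.2]
grip_width: 91.3
grip_force: 0.0
```

```bash
python3 - <<'E'
from h import *
d=ctrl.get_image("scene");cv2.imwrite("pics/s2.png",d["frame"][:,:,::-1])
p=mouth_px(d,(345,243));print(p,p and plane(d,p[:2],244))
s=ctrl.get_state();print(s["eef_pos"],s["force"],s["t"])
t=ctrl.get_image("top")
a=d["frame"][120:360,60:420,::-1];b=t["frame"][120:360,240:540,::-1]
cv2.imwrite("pics/s2c.png",np.hstack([a,b]))
E
```

```text
(345.2521057128906, 243.1280517578125, 25.680150985717773, 30.8310489654541) [621.00326294  17.51258086 244.        ]
[ 540.17828377 -202.08125658  185.11110844] [-0.57042454  0.04957149 -0.34409048] 2.9667
```

View pics/s2c.png

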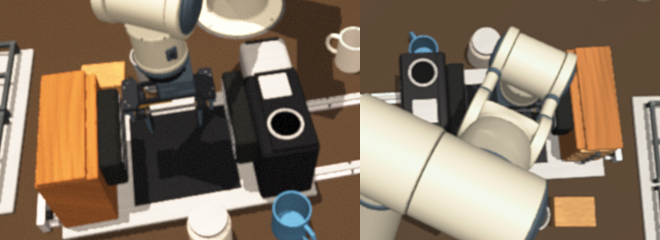

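Hand is in the bay between the two bolsters, touching nothing, and the carriage hasn't moved. Next: push with the hand at a constant 48 mm/s, so the carriage leaves at about 96 mm/s after half a spring period.

Emit:
{"api": "apply_moves", "payload": {"twist": [[0, 0, 0], [0, 0, 0], [0, 0, 0], [0, 0, 0], [0, 0, 0], [0, 0, 0], [0, 0, 0], [0, 0, 0]], "xyz": [[0, -0.02, 0], [0, -0.02, 0], [0, -0.02, 0], [0, -0.02, 0], [0, -0.01, 0], [0, -0.01, 0], [0, -0.01, 0], [0, -0.01, 0]], "gripper": [1, 1, 1, 1, 1, 1, 1, 1]}}

```text
t: 3.68
eef_pos: [537.5, -153.2, 183.9]
orientation: [3.142, -0.0, 0.046]
force: [0.3, -0.2, -0.0]
grip_width: 91.1
grip_force: 0.0
```

Emit:
{"api": "apply_moves", "payload": {"twist": [[0, 0, 0], [0, 0, 0], [0, 0, 0], [0, 0, 0], [0, 0, 0], [0, 0, 0], [0, 0, 0], [0, 0, 0]], "xyz": [[0, -0.01, 0], [0, -0.01, 0], [0, -0.01, 0], [0, -0.01, 0], [0, -0.01, 0], [0, -0.01, 0], [0, -0.01, 0], [0, -0.01, 0]], "gripper": [1, 1, 1, 1, 1, 1, 1, 1]}}

```text
t: 4.35
eef_pos: [535.9, -121.1, 183.9]
orientation: [-3.141, 0.0, 0.046]
force: [0.2, -0.4, -0.4]
grip_width: 91.4
grip_force: 0.0
```

```bash
cat >> h.py <<'E'
M0=np.array([620.9,17.4]);Y=np.array([-.0463,.9989])   # mouth at start as the scene camera sees it on z=244
def look(g):
    t=ctrl.get_state()["t"];d=ctrl.get_image("scene");p=mouth_px(d,g)
    s=ctrl.get_state();h=(s["eef_pos"][:2]-np.array([620.9,18.9]))@Y
    print("t",round(t,3),"px",p and np.round(p[:2],1),"q",p and round((plane(d,p[:2],244)[:2]-M0)@Y,2),"hand",h.round(1),"F",s["force"].round(2),s["t"].round(3))
E
python3 - <<'E'
from h import *
look((360,240))
E
```

```text
Traceback (most recent call last):
  File "h.py", line 28, in look
    print("t",round(t,3),"px",p and np.round(p[:2],1),"q",p and round((plane(d,p[:2],244)[:2]-M0)@Y,2),"hand",h.round(1),"F",s["force"].round(2),s["t"].round(3))
                                                                                                                                                 ^^^^^^^^^^^^
AttributeError: 'float' object has no attribute 'round'
```

```bash
sed -i 's/s\["t"\].round(3)/round(s["t"],3)/' h.py; python3 - <<'E'
from h import *
look((365,240))
E
```

```text
t 4.4 px [361.9 240.5] q 34.28 hand -135.7 F [-0.61 -0.04 -0.45] 4.45
```

Emit:
{"api": "apply_moves", "payload": {"twist": [[0, 0, 0], [0, 0, 0], [0, 0, 0], [0, 0, 0], [0, 0, 0], [0, 0, 0], [0, 0, 0], [0, 0, 0]], "xyz": [[0, -0.01, 0], [0, -0.012, 0], [0, -0.014, 0], [0, -0.014, 0], [0, -0.014, 0], [0, -0.014, 0], [0, -0.012, 0], [0, -0.01, 0]], "gripper": [1, 1, 1, 1, 1, 1, 1, 1]}}

```text
t: 5.12
eef_pos: [534.1, -81.0, 183.9]
orientation: [-3.142, -0.0, 0.046]
force: [0.3, -0.3, -1.0]
grip_width: 91.4
grip_force: 0.0
```

```bash
python3 - <<'E'
from h import *
look((395,236))
E
```

```text
t 5.117 px [393.1 235.5] q 98.86 hand -95.3 F [ 0.13  0.65 -0.28] 5.167
```

```bash
cat > sim.py <<'E'
import numpy as np
def sim(rows,q,v,h,m=5.2,k=200.,half=59,zeta=.0,t0=0,log=False):
    "rows: hand step (mm) each 1/12 s; returns q,v at end"
    dt=1/1200;con=None
    for i,r in enumerate(rows):
        for _ in range(100):
            h+=r/100
            d=(h-half)-(q-325+0)   # gap to cabinet face
            F=0
            if d<0: F=d*k/1000;con=con or i
            e=(h+half)-(q-105)
            if e>0: F+=e*k/1000
            F-=np.sign(v)*.015+.22*v/1000
            v+=F/m*dt*1000;q+=v*dt
        if log:print(i,round(q,1),round(v,1),round(h,1),round(d,1))
    return q,v,con
E
python3 - <<'E'
from sim import *
best=[]
for a in range(40,64,2):
  for n in range(10,24):
    for b in range(28,42,2):
        rows=[a/10]*n+[b/10]*(34-n)
        q,v,c=sim(rows,103.2,87.3,-95.4)
        if abs(v)<6 and abs(q-309.5)<4 and c is not None and c-n>=3: best.append((round(abs(v)+abs(q-309),1),a,n,b,c,round(q,1),round(v,1)))
best.sort();print(*best[:12],sep="\n")
_,a,n,b,*_=best[0];
for half in(57,61):
  for dv in(-1.5,1.5): print(half,dv,sim([a/10]*n+[b/10]*(34-n),103.2,87.3+dv,-95.4,half=half))
E
```

```text
(np.float64(1.0), 46, 22, 30, 28, np.float64(308.1), np.float64(-0.1))
(np.float64(1.0), 52, 16, 30, 28, np.float64(308.1), np.float64(-0.1))
(np.float64(1.0), 62, 11, 30, 28, np.float64(308.1), np.float64(-0.1))
(np.float64(1.3), 48, 20, 30, 28, np.float64(309.7), np.float64(0.6))
(np.float64(1.3), 50, 18, 30, 28, np.float64(309.7), np.float64(0.6))
(np.float64(1.3), 54, 15, 30, 28, np.float64(309.7), np.float64(0.6))
(np.float64(1.3), 60, 12, 30, 28, np.float64(309.7), np.float64(0.6))
(np.float64(2.7), 56, 14, 30, 28, np.float64(310.5), np.float64(1.2))
(np.float64(2.7), 58, 13, 30, 28, np.float64(310.5), np.float64(1.2))
(np.float64(3.1), 48, 19, 30, 27, np.float64(306.1), np.float64(-0.2))
(np.float64(3.5), 50, 17, 30, 27, np.float64(305.7), np.float64(-0.2))
(np.float64(3.5), 52, 18, 28, 28, np.float64(311.6), np.float64(-0.9))
57 -1.5 (np.float64(314.39711232333485), np.float64(18.01458883121057), 29)
57 1.5 (np.float64(308.80982037728336), np.float64(-1.4587501013258841), 27)
61 -1.5 (np.float64(307.3843029628297), np.float64(2.840592261304463), 28)
61 1.5 (np.float64(300.86586430703824), np.float64(-1.732051857082015), 26)
```

Emit:
{"api": "apply_moves", "payload": {"twist": [[0, 0, 0], [0, 0, 0], [0, 0, 0], [0, 0, 0], [0, 0, 0], [0, 0, 0], [0, 0, 0], [0, 0, 0]], "xyz": [[0, -0.013, 0], [0, -0.015, 0], [0, -0.015, 0], [0, -0.015, 0], [0, -0.015, 0], [0, -0.015, 0], [0, -0.015, 0], [0, -0.013, 0]], "gripper": [1, 1, 1, 1, 1, 1, 1, 1]}}

```text
t: 5.83
eef_pos: [532.0, -34.6, 183.9]
orientation: [-3.142, 0.0, 0.046]
force: [-0.0, -0.2, 0.8]
grip_width: 91.3
grip_force: 0.0
```

```bash
python3 - <<'E'
from h import *
look((422,231))
E
```

```text
t 5.833 px [422.2 230.9] q 160.32 hand -48.6 F [-0.71  0.5   0.19] 5.883
```

```bash
python3 - <<'E'
from sim import *
best=[]
for a in range(40,64,2):
  for n in range(4,12):
    for b in (28,30,32):
        rows=[a/10]*n+[b/10]*(26-n)
        q,v,c=sim(rows,164.5,83.4,-48.6)
        if abs(v)<6 and abs(q-309.5)<4 and c is not None and c-n>=3: best.append((round(abs(v)+abs(q-309),1),a,n,b,c,round(q,1),round(v,1)))
best.sort();print(*best[:12],sep="\n")
E
```

```text
(np.float64(0.7), 44, 11, 30, 19, np.float64(308.9), np.float64(-0.6))
(np.float64(0.7), 52, 7, 30, 19, np.float64(308.9), np.float64(-0.6))
(np.float64(0.9), 56, 6, 30, 19, np.float64(309.3), np.float64(-0.6))
(np.float64(1.6), 60, 5, 30, 19, np.float64(308.1), np.float64(-0.7))
(np.float64(1.7), 46, 10, 30, 19, np.float64(310.1), np.float64(-0.6))
(np.float64(1.7), 50, 8, 30, 19, np.float64(310.1), np.float64(-0.6))
(np.float64(1.7), 62, 5, 30, 19, np.float64(310.1), np.float64(-0.6))
(np.float64(2.1), 48, 9, 30, 19, np.float64(310.5), np.float64(-0.6))
(np.float64(2.8), 46, 9, 30, 19, np.float64(306.9), np.float64(-0.7))
(np.float64(2.8), 48, 8, 30, 19, np.float64(306.9), np.float64(-0.7))
(np.float64(2.8), 54, 6, 30, 19, np.float64(306.9), np.float64(-0.7))
(np.float64(3.3), 54, 7, 30, 19, np.float64(311.7), np.float64(-0.6))
```

Emit:
{"api": "apply_moves", "payload": {"twist": [[0, 0, 0], [0, 0, 0], [0, 0, 0], [0, 0, 0], [0, 0, 0], [0, 0, 0], [0, 0, 0], [0, 0, 0]], "xyz": [[0, -0.012, 0], [0, -0.014, 0], [0, -0.014, 0], [0, -0.014, 0], [0, -0.014, 0], [0, -0.014, 0], [0, -0.013, 0], [0, -0.01, 0]], "gripper": [1, 1, 1, 1, 1, 1, 1, 1]}}

```text
t: 6.55
eef_pos: [530.0, 7.3, 183.9]
orientation: [-3.142, 0.0, 0.046]
force: [0.2, -1.2, -0.1]
grip_width: 91.2
grip_force: 0.0
```

```bash
python3 - <<'E'
from h import *
from sim import *
look((450,226))
E
```

```text
t 6.55 px [449.7 226.6] q 218.91 hand -6.9 F [-0.89  0.6   1.2 ] 6.6
```

```bash
python3 - <<'E'
from sim import *
for a,n in((30,0),(36,2),(36,4),(40,3),(40,4)):
  for b in(30,32):
    for half in(57,59,61):
      print(a,n,b,half,[round(float(x),1) for x in sim([a/10]*n+[b/10]*(18-n),222.9,79.3,-6.9,half=half)])
sim([3]*18,222.9,79.3,-6.9,log=True)
E
```

```text
30 0 30 57 [313.2, -0.7, 11.0]
30 0 30 59 [309.2, -0.9, 10.0]
30 0 30 61 [305.2, -1.0, 10.0]
30 0 32 57 [319.1, 4.2, 12.0]
30 0 32 59 [315.1, 3.6, 11.0]
30 0 32 61 [311.1, 3.1, 10.0]
36 2 30 57 [315.6, -0.7, 11.0]
36 2 30 59 [311.6, -0.8, 11.0]
36 2 30 61 [307.6, -0.9, 10.0]
36 2 32 57 [320.7, 5.1, 12.0]
36 2 32 59 [316.7, 3.8, 11.0]
36 2 32 61 [312.7, 3.3, 11.0]
36 4 30 57 [317.9, -0.5, 12.0]
36 4 30 59 [314.0, -0.7, 11.0]
36 4 30 61 [310.0, -0.9, 10.0]
36 4 32 57 [322.3, 6.7, 12.0]
36 4 32 59 [318.3, 4.0, 12.0]
36 4 32 61 [314.3, 3.5, 11.0]
40 3 30 57 [319.1, -0.0, 12.0]
40 3 30 59 [315.2, -0.7, 11.0]
40 3 30 61 [311.2, -0.8, 11.0]
40 3 32 57 [323.8, 8.9, 12.0]
40 3 32 59 [319.9, 4.5, 12.0]
40 3 32 61 [315.9, 3.7, 11.0]
40 4 30 57 [321.1, 1.8, 12.0]
40 4 30 59 [317.2, -0.6, 12.0]
40 4 30 61 [313.2, -0.7, 11.0]
40 4 32 57 [325.2, 11.8, 13.0]
40 4 32 59 [321.5, 5.8, 12.0]
40 4 32 61 [317.5, 3.9, 11.0]
0 229.5 78.8 -3.9 32.7
1 236.0 78.3 -0.9 29.1
2 242.5 77.7 2.1 25.6
3 249.0 77.2 5.1 22.2
4 255.4 76.7 8.1 18.8
5 261.8 76.2 11.1 15.4
6 268.1 75.7 14.1 12.1
7 274.4 75.2 17.1 8.8
8 280.6 74.7 20.1 5.5
9 286.8 74.2 23.1 2.3
10 293.0 73.3 26.1 -0.8
11 298.8 65.4 29.1 -3.7
12 303.7 49.8 32.1 -5.5
13 307.0 30.7 35.1 -5.9
14 308.8 13.0 38.1 -4.7
15 309.3 1.4 41.1 -2.2
16 309.3 -1.1 44.1 0.8
17 309.2 -0.9 47.1 3.9
```

Emit:
{"api": "apply_moves", "payload": {"twist": [[0, 0, 0], [0, 0, 0], [0, 0, 0], [0, 0, 0], [0, 0, 0], [0, 0, 0], [0, 0, 0], [0, 0, 0]], "xyz": [[0, -0.008, 0], [0, -0.0075, 0], [0, -0.0075, 0], [0, -0.0075, 0], [0, -0.0075, 0], [0, -0.0075, 0], [0, -0.0075, 0], [0, -0.0075, 0]], "gripper": [1, 1, 1, 1, 1, 1, 1, 1]}}

```text
t: 7.27
eef_pos: [529.0, 31.1, 183.9]
orientation: [-3.142, -0.0, 0.046]
force: [0.1, -0.5, 0.1]
grip_width: 91.1
grip_force: 0.0
```

Emit:
{"api": "apply_moves", "payload": {"twist": [[0, 0, 0], [0, 0, 0], [0, 0, 0], [0, 0, 0], [0, 0, 0], [0, 0, 0], [0, 0, 0], [0, 0, 0]], "xyz": [[0, -0.0075, 0], [0, -0.0075, 0], [0, -0.0075, 0], [0, -0.0075, 0], [0, -0.0075, 0], [0, -0.0075, 0], [0, -0.0075, 0], [0, -0.0075, 0]], "gripper": [1, 1, 1, 1, 1, 1, 1, 1]}}

```text
t: 7.93
eef_pos: [527.9, 55.1, 183.9]
orientation: [3.142, -0.0, 0.046]
force: [0.4, 0.8, 0.8]
grip_width: 91.1
grip_force: 0.1
```

Emit:
{"api": "apply_moves", "payload": {"twist": [[0, 0, 0], [0, 0, 0], [0, 0, 0]], "xyz": [[0, -0.01, 0], [0, -0.02, 0], [0, -0.02, 0]], "gripper": [1, 1, 1]}}

```text
t: 8.18
eef_pos: [526.9, 75.4, 183.9]
orientation: [-3.142, 0.0, 0.045]
force: [0.2, 0.3, -0.0]
grip_width: 91.6
grip_force: 0.0
```

```bash
python3 - <<'E'
from h import *
for i in range(3): look((492,219))
E
```

```text
t 8.183 px [489.9 220.2] q 306.39 hand 62.1 F [-0.76  1.09 -0.7 ] 8.233
t 8.233 px [489.9 220.2] q 306.44 hand 61.4 F [ 0.39 -0.08 -0.22] 8.283
t 8.283 px [489.9 220.2] q 306.39 hand 60.9 F [ 0.28 -0.38 -0.38] 8.333
```

```bash
python3 - <<'E'
from h import *
a=ctrl.get_image("scene");b=ctrl.get_image("top")
p=mouth_px(a,(490,220));r=mouth_px(b,(178,192));print(p,r)
if r: print(plane(b,r[:2],244),tri([a,b],[p[:2],r[:2]]))
print(plane(a,p[:2],244))
c=lambda im,x,y:cv2.resize(im[y:y+50,x:x+64,::-1],None,fx=6,fy=6,interpolation=cv2.INTER_CUBIC)
cv2.imwrite("pics/e.png",np.hstack([c(a["frame"],460,190),c(b["frame"],145,165)]))
E
```

```text
(489.884765625, 220.20213317871094, 27.20149040222168, 36.30666732788086) None
[608.4768553  323.61095742 244.        ]
```

View pics/e.png

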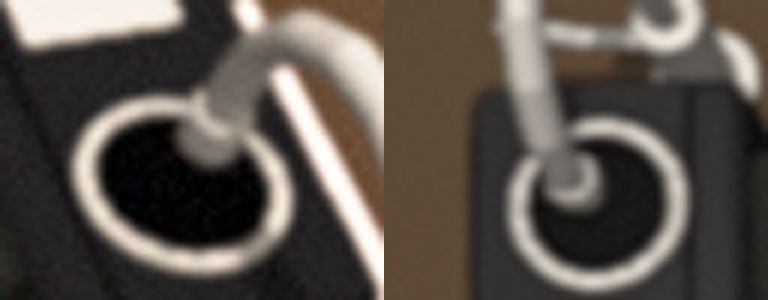

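```bash
python3 - <<'E'
from h import *
a=ctrl.get_image("scene");b=ctrl.get_image("top")
m=[(490.2,220.4),(180.7,199.2)]
print("mouth",tri([a,b],m),plane(a,m[0],244),plane(b,m[1],244))
for ps in([(494.6,214.8),(176.8,196.7)],[(494.5,213),(176.5,196.8)]):
    print("spout",tri([a,b],ps),plane(a,ps[0],265),plane(b,ps[1],265))
look((490,220))
E
```

```text
mouth [607.41705291 325.96765285 241.55160509] [609.06377595 324.07962529 244.        ] [606.8673193  325.85148603 244.        ]
spout [608.03213198 330.36536179 260.48136649] [611.12458558 326.37313353 265.        ] [607.14809212 330.50413569 265.        ]
spout [606.43839006 329.78392638 264.56101753] [606.66037734 327.81164593 265.        ] [606.90240878 331.23566982 265.        ]
t 8.533 px [489.9 220.2] q 306.44 hand 60.0 F [-0.37 -0.41  0.83] 8.583
```

Scene crop: outlet at about (494.6,214.8) over the mouth centred at (490.2,220.4). Top crop: outlet at about (176.8,196.7), mouth at (180.7,199.2). The mouth is at rest about 4–5 mm short of the spout, inside the 12 mm tolerance. Next I centre the hand and lift out.

Emit:
{"api": "apply_moves", "payload": {"twist": [[0, 0, 0], [0, 0, 0], [0, 0, 0], [0, 0, 0], [0, 0, 0], [0, 0, 0], [0, 0, 0], [0, 0, 0]], "xyz": [[0, -0.02, 0], [0, -0.03, 0], [0, -0.02, 0], [0, 0, 0], [0, 0, -0.03], [0, 0, -0.06], [0, 0, -0.06], [0, 0, -0.06]], "gripper": [1, 1, 1, 1, 1, 1, 1, 1]}}

```text
t: 9.25
eef_pos: [525.4, 103.1, 268.8]
orientation: [3.141, 0.001, 0.046]
force: [0.5, -0.2, -0.7]
grip_width: 91.2
grip_force: 0.0
```

Emit:
{"api": "apply_moves", "payload": {"twist": [[0, 0, 0], [0, 0, 0], [0, 0, 0], [0, 0, 0], [0, 0, 0], [0, 0, 0], [0, 0, 0], [0, 0, 0]], "xyz": [[0, 0, -0.06], [0, 0, -0.06], [0, 0, -0.03], [0, 0, 0], [0, 0, 0], [0, 0, 0], [0, 0, 0], [0, 0, 0]], "gripper": [1, 1, 1, 1, 1, 1, 1, 1]}}

```text
t: 9.92
eef_pos: [525.3, 102.8, 327.0]
orientation: [3.142, 0.002, 0.046]
force: [-0.0, 0.1, -0.1]
grip_width: 91.2
grip_force: 0.0
```

```bash
python3 - <<'E'
from h import *
look((490,220));look((490,220))
E
```

```text
t 9.917 px [489.9 220.2] q 306.38 hand 88.2 F [-0.82 -0.18  0.24] 9.967
t 9.967 px [489.9 220.2] q 306.39 hand 88.2 F [0.03 0.93 0.31] 10.017
```

The carriage is at rest, unchanged since 8.2 s, and the hand is clear. Handing in.

```bash
python3 -c "
from cell import ctrl
print(ctrl.hand_in())"
```

```text
the job is handed in; nothing more can be done
None
```

The job is handed in: the coffee station stands still with its tank mouth about 4–5 mm short of plumb under the spout (limit 12 mm), with the hand lifted clear at about 10 s; the judge's verdict was not shown.

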